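Hang the towel arm on its slotted stand

ROBOT

A 7-joint arm with a two-finger parallel gripper is mounted at the origin on the work surface. World frame = base frame: x ahead of the robot, y to its left, z up, the work surface at z = 0. Lengths are in m, angles in degrees, forces in N, time in s.
With the tool pointing down it reaches from about 0.425 to 0.825 m from the base axis. Payload 3.6 kg.
Tool frame: the origin (TCP) lies midway between the tips of the shut fingers; the grasp point (between the pads) lies 19 mm behind it; z points along the fingers, y is the line along which they close (so a half turn about z gives the same grasp; the last joint's range is limited). The gripper opens to 93 mm and grips with 3 to 60 N. Pads are 15 mm wide; open, the fingers measure 128 mm over their backs; the gripper's body (75 mm by 188 mm) begins 65 mm behind the grasp point.
Start: joints at [-67.523, 35.231, -0.722, 81.555, 0.464, 63.22, -2.315], TCP at [0.264, 0.594, 0.219] pointing down, gripper open.
Joint ranges: [-178.69, 178.69], [-17.37, 117.87], [-77.05, 75.6], [15.02, 138.74], [-78.02, 258.01], [0.78, 113.62], [-162.83, 162.83]. Speed limits (degrees/s): [159.86, 159.86, 180, 180, 180, 180, 180].

INTERFACE

Orientations are given as a 3x3 rotation matrix whose columns are the frame's x, y, z axes.
In Python, from rig import telemetry, optics, manip gives the robot as it stands.
- The arm moves only by the shell command python3 -m inch 'ROWS' [FORCE]. ROWS is JSON, a list that holds one entry, the list of rows, each a list of 7 numbers: the opening in per cent of the stroke, from 0 (shut) to 100 (fully open), then the shift along the world's x, y, z normalised to -1 to 1, where 1 is 0.3 m, then the turn, a rotation vector about the world's x, y, z normalised to -1 to 1, where 1 is pi rad. A call has exactly 5 rows; each row shifts and turns the commanded pose from where the row before left it; what a row does not reach is not made up. A row lasts 1/10 s, in which the tool goes at most 50 mm and 8.59 degrees, less where a joint would pass 70% of its speed; a pose out of reach is approached as far as the arm can. A call with a number of a shift or a turn outside -1 to 1 is refused whole. A call with a gripper value outside its range is refused whole. The fingers move at their own pace and stop on an object; FORCE is the grip in N (left out, the last holds). Time passes only in rows, so rows that do not move let the fingers close, or fill a call up. It gives the time, the measured TCP pose, the force, the opening and the grip force at its end, in the units of the state.
- telemetry.observe(): the state, without advancing time (a new reading comes with each control period).
- optics.get_image(name): name is "side" or "top" or "wrist"; returns a dict with "img" (400x640x3 uint8, red, green, blue), "fx", "fy", "cx", "cy" (pixels), "origin" and "rotation" of the camera in the world. Camera axes: x right, y up, looking along -z (the intrinsics and any distortion apply to the point x, -y, -z); pixel columns grow to the right and rows downward; lengths in m; the calibration is good to about 2 mm. A picture is of the moment at which its call begins. There is no depth.
- manip.job_done(): hands the job in; it is judged then, once.
The state is a dict: "clock": time; "q": joint angles; "qd": joint speeds; "effort": joint torques, N m; "tcp_pos": TCP position; "tool_rot": TCP orientation; "force": force on the tool from outside, world axes, zero at the start; "ft_torque": the same for the moment, N m; "gripper_width": finger opening in m; "grasp_force": force on a finger pad.
Only numpy, scipy, OpenCV 4.12 (cv2) and the standard library are available. Lean on these libraries where they do the work, as an engineer would, in place of code of your own. Each camera call takes 0.05 s, during which the arm holds its last target. There are 200 camera calls.

TASK

The steel hanger arm is resting on the white saddle in front of its slotted steel stand. Slide it back into the stand until its hook tabs are fully through the slots and its back plate touches the stand, then press it straight down, saddle and all, until the hooks have dropped fully home behind the slots' lower edges. Leave it hanging there, and leave the other things on the shelf where they are.

Things in the scene. Friction and masses are not known exactly. Their poses are not given: they have to be found in the camera images.
- stand: Fixed upright of bare steel sheet, 180 high, 100 wide, sheet 6 thick with edges folded 30 back, on a foot plate 170 x 130 x 8. Origin on the work surface under the middle of the upright's front face; x points from its front to its back (the push-in direction), y to its left, z up. It may stand turned about z by up to 20 degrees.
- slots (a point): On the stand's front face, 84 above the work surface: midway between the two slots of the middle row, at their lower edges. Slots go right through, 12 wide, 30 high, in columns at y = -18 and +18, lower edges at heights 34, 84 and 134. The hanger uses the middle and upper rows. Axes as the stand.
- hanger: Loose steel hanger arm, 0.2 to 0.4 kg, 62 wide, 98 high. Origin: underside, middle of its back face; x points to the stand, z up. Flat arm 40 wide, 14 thick, x = -130 to 0; back plate x = -8 to 0, up to z = 98. Starts on the saddle in line with the slots, underside 75 above the work surface, back face 25 to 45 before the stand. Home: back face at the stand (0 to 4 gap), underside at 58.
- lip (a point): Middle of the front face of the upturned lip at the hanger's front end, at hanger x = -130, z = 27. The lip is 8 thick, 40 wide and its top is 40 above the hanger's underside. It faces away from the stand: a place to push. Axes as the hanger.
- press_place (a point): On the flat top of the hanger's arm, at hanger x = -65, z = 14, midway between lip and back plate, which leave 114 of clear length: a place to press. Axes as the hanger.
- hooks (a point): Rear end of the hanger's four hook tabs, at hanger x = 16, z = 12 (bottom of the lower hooks). Tabs are 6 wide at y = -18 and +18; necks at z = 26 to 36 and 76 to 86; at their ends hooks (x = 10 to 16) reach 14 below the necks. About 3 room all round in the slots at the start height. They can go down behind the sheet only when the back face is within 4 of the stand.
- saddle (a joint): White plastic saddle on a stiff vertical friction slide on the stand; value = how far it is pressed down (m), 0 at the start, at most 0.0185; it stays where left. Pressing it takes about 5 to 10 N beyond the hanger's weight. Home is at 0.017, where the necks rest on the slots' lower edges.
- saddle_top (a point): Middle of the saddle plate's top, 75 above the work surface at the start. The plate is 60 wide, 8 thick, reaching from 4 to 135 before the stand's front face; side guides 10 high and 44 apart guide the arm; its front is open. Axes as the stand.
- jar: Bystander: clamp-lid glass jar, 76 diameter, 118 high; origin at the centre of its underside.
- dish: Bystander: stainless steel dish, 116 diameter, 32 high; origin at the centre of its underside.
- funnel: Bystander: grey silicone funnel standing mouth down, 104 diameter, 105 high; origin at the centre of its underside.
- tumbler: Bystander: white ceramic tumbler, 72 diameter, 95 high; origin at the centre of its underside.
- shoehorn: Bystander: white plastic shoe horn, 195 x 45 x 11, lying along its x axis at the right side; origin near its middle, on its underside.
- hamper: Bystander: round white plastic hamper with a snap latch, 218 diameter, 203 high; origin at the centre of its underside.
There are look-alikes about, which are no part of the job. Leave any blue, green or orange look-alike of the hanger alone.

How it is judged (in metres and radians):
On the way:
1. the hook tabs are through the slots with the arm still up (x of hanger in the frame of stand above -0.008 m and z of hanger in the frame of stand above 0.066 m and angle between hanger's own z axis and vertical below 0.08 rad), for 0.1 s.
At the end, for the whole second after the job is handed in: The arm hangs on the stand at rest: back face within 6 mm of the stand's front face, within 6 mm of its middle, underside at height 53 to 62 mm above the work surface (fully home is 58), in line with the stand within 0.10 rad and upright within 0.08 rad (x of hanger in the frame of stand between -0.006 and 0.003 m and y of hanger in the frame of stand between -0.006 and 0.006 m and z of hanger in the frame of stand between 0.053 and 0.062 m and angle between the x axis of hanger and the x axis of stand, either way round below 0.1 rad and angle between hanger's own z axis and vertical below 0.08 rad and linear speed of hanger below 0.02 m/s); the robot touches nothing.
It fails at once if a bystander was moved by more than 30 mm (distance of any of jar, dish, funnel, tumbler, shoehorn, hamper from where it was at the start of the episode above 0.03 m).
It also fails if it takes over 40 s, if anything falls off the work surface, if the arm or the gripper's body presses on something with over 40 N, if the wrist force passes 120 N, or if a joint passes its speed limit or range.

## Working session

There is one attempt and no reset: what is moved stays moved. The work goes in short steps, Python scripts to look and compute and a shell command to move; the robot and the scene stay as the last step left them, time stands still between calls to the robot, and variables do not carry over. Pictures are saved under pics/ and viewed, at most 10 in all, crops included, and the job is handed in when it is done.

```bash
mkdir -p pics; ls
cat > h.py <<'E'
import numpy as np,cv2
from rig import telemetry,optics,manip
def grab(n,f):
    d=optics.get_image(n); cv2.imwrite(f'pics/{f}.png',d['img'][:,:,::-1]); np.save(f'pics/{f}.npy',d,allow_pickle=True); return d
def load(f): return np.load(f'pics/{f}.npy',allow_pickle=True).item()
def ray(d,u,v):
    r=np.array(d['rotation'])@np.array([(u-d['cx'])/d['fx'],-(v-d['cy'])/d['fy'],-1.]); return np.array(d['origin']),r/np.linalg.norm(r)
def onz(d,u,v,z):
    o,r=ray(d,u,v); return o+r*(z-o[2])/r[2]
def proj(d,p):
    c=np.array(d['rotation']).T@(np.array(p)-d['origin']); return np.array([d['cx']-d['fx']*c[0]/c[2],d['cy']+d['fy']*c[1]/c[2]])
def tri(d1,a,d2,b):
    o1,r1=ray(d1,*a);o2,r2=ray(d2,*b);s=np.linalg.lstsq(np.c_[r1,-r2],o2-o1,rcond=None)[0]
    p,q=o1+s[0]*r1,o2+s[1]*r2; return (p+q)/2,np.linalg.norm(p-q)
E
python3 - <<'E'
from h import *
for n in("side","top","wrist"):
    d=grab(n,n+"0"); print(n,{k:np.round(v,3).tolist() for k,v in d.items() if k!='img'})
s=telemetry.observe();print(s)
E
```

```text
pics
side {'fx': 440.262, 'fy': 440.262, 'cx': 319.162, 'cy': 193.627, 'origin': [-0.31, 1.095, 1.0], 'rotation': [[-0.779, 0.336, -0.53], [-0.628, -0.421, 0.655], [-0.003, 0.842, 0.539]]}
top {'fx': 443.806, 'fy': 443.806, 'cx': 318.743, 'cy': 196.837, 'origin': [0.303, 0.009, 1.673], 'rotation': [[-0.01, 0.985, -0.17], [-1.0, -0.01, -0.001], [-0.003, 0.17, 0.985]]}
wrist {'fx': 353.665, 'fy': 353.665, 'cx': 314.899, 'cy': 197.983, 'origin': [0.203, 0.62, 0.385], 'rotation': [[0.407, -0.887, -0.218], [0.913, 0.395, 0.101], [-0.003, -0.24, 0.971]]}
{'clock': 0.15, 'q': array([-67.5233168 ,  35.27637639,  -0.72285618,  81.61946079,
         0.4655876 ,  63.22016051,  -2.31517938]), 'qd': array([-0.07254433, -0.15786553, -0.05836294, -0.28887482, -0.03047515,
        0.02241221,  0.03180406]), 'effort': array([ 8.20062760e-04, -4.59350896e+01,  2.09359643e-01, -1.65942389e+01,
       -6.10438781e-02,  1.81268976e-02,  1.77692173e-04]), 'tcp_pos': array([0.26407356, 0.59327544, 0.21775341]), 'tool_rot': array([[-9.13608449e-01,  4.06594413e-01, -7.64990444e-04],
       [ 4.06595131e-01,  9.13606638e-01, -1.81967503e-03],
       [-4.09693551e-05, -1.97351187e-03, -9.99998052e-01]]), 'force': array([ 0.42672139, -0.22803866, -0.1884733 ]), 'ft_torque': array([0.04211346, 0.00452832, 0.0588405 ]), 'grasp_force': 0.0, 'gripper_width': 0.09317454922467823}
```

View pics/side0.png

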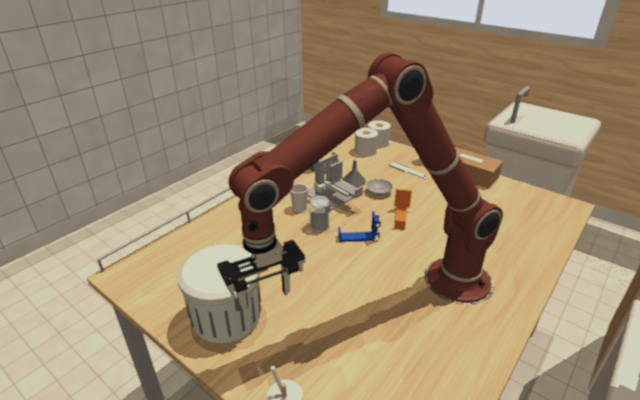

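View pics/top0.png

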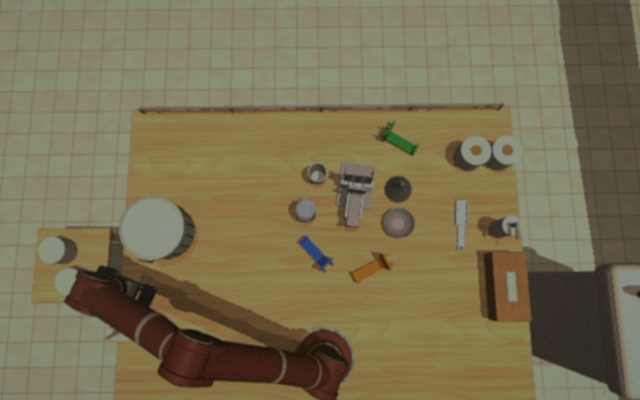

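The steel hanger on its saddle is at about (355,205) in the top view and (340,190) in the side view. The look-alikes are blue (315,253), orange (370,268) and green (400,140). Only the grey one on the stand fits the description, so I'll confirm it in an enlarged crop.

Run:
```python
from h import *
a=load('top0')['img'][150:240,310:410]; b=load('side0')['img'][145:225,295:395]
a=cv2.resize(a,(800,720),interpolation=cv2.INTER_CUBIC)[:, :]; b=cv2.resize(b,(800,640),interpolation=cv2.INTER_CUBIC)
a=cv2.resize(load('top0')['img'][150:240,310:376],(396,540),interpolation=cv2.INTER_CUBIC)
b=cv2.resize(load('side0')['img'][145:235,305:371],(396,540),interpolation=cv2.INTER_CUBIC)
cv2.imwrite('pics/crop0.png',np.hstack([a,b])[:,:,::-1])
```

```text
(no output)
```

View pics/crop0.png

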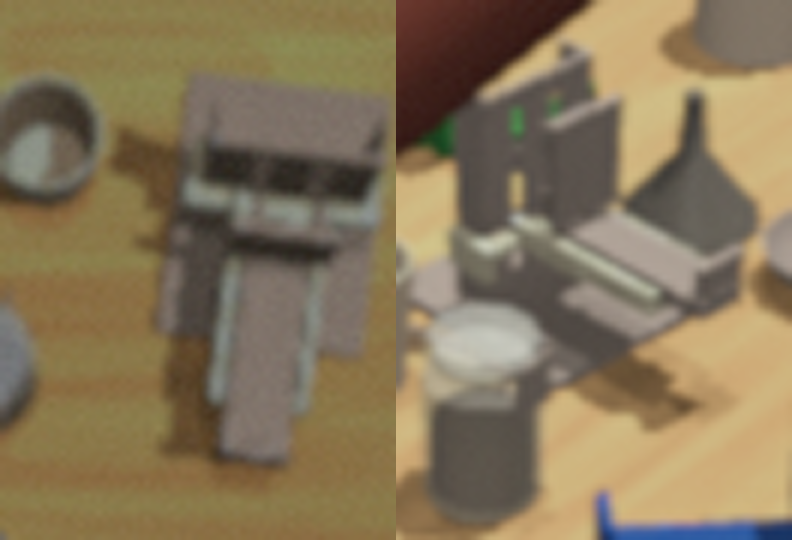

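Confirmed: it is the grey arm lying in white side guides, with its lip at the front and the slotted upright behind. In the top crop the lip's front lower edge is at X 222–290, Y 460. The stand leans slightly right, towards -y. I'll compute rough poses next.

Run:
```python
from h import *
d=load('top0'); f=lambda X,Y,z:onz(d,310+X/6,150+Y/6,z)
P=lambda n,p:print(n,np.round(p,4))
l0,l1=f(222,460,.075),f(290,464,.075); P('lip bottom L',l0);P('R',l1)
b0,b1=f(240,258,.089),f(325,265,.089);P('armback',b0);P('',b1)
P('stand top rear/front L',f(205,150,.18));P('R',f(380,165,.18))
P('guide L front',f(215,402,.085));P('guide R front',f(300,410,.085))
P('foot FL',f(160,330,.008));P('foot FR',f(360,355,.008));P('foot BL',f(192,75,.008));P('BR',f(385,98,.008))
for n,u,v,z in(('jar',305,208,.118),('tumbler',317,170,.095),('hamper',155,228,.203),('dish',398,222,.03)):P(n,onz(d,u,v,z))
```

```text
lip bottom L [ 0.4691 -0.09    0.075 ]
R [ 0.4662 -0.1309  0.075 ]
armback [ 0.59   -0.1026  0.089 ]
 [ 0.5851 -0.1538  0.089 ]
stand top rear/front L [ 0.6367 -0.0775  0.18  ]
R [ 0.6268 -0.1776  0.18  ]
guide L front [ 0.503  -0.0859  0.085 ]
guide R front [ 0.4976 -0.1368  0.085 ]
foot FL [ 0.5589 -0.0567  0.008 ]
foot FR [ 0.5416 -0.1826  0.008 ]
foot BL [ 0.7246 -0.08    0.008 ]
BR [ 0.708  -0.2036  0.008 ]
jar [0.5324 0.0599 0.118 ]
tumbler [0.6754 0.0163 0.095 ]
hamper [0.4579 0.5563 0.203 ]
dish [ 0.4892 -0.2828  0.03  ]
```

```bash
python3 -m inch '[[[0,0,0,0.16,0,0,0],[0,0,0,0.16,0,0,0],[0,0.088,-0.138,0,0,0,0.03],[0,0.088,-0.138,0,0,0,0.03],[0,0.088,-0.138,0,0,0,0.03]]]' 20
python3 -m inch '[[[0,0.088,-0.138,0,0,0,0],[0,0.088,-0.138,0,0,0,0],[0,0.088,-0.138,0,0,0,0],[0,0.088,-0.138,0,0,0,0],[0,0,-0.16,0,0,0,0]]]'
python3 -m inch '[[[0,0,-0.16,0,0,0,0],[0,0,-0.16,0,0,0,0],[0,-0.02,-0.16,0,0,0,0],[0,-0.02,-0.16,0,0,0,0],[0,-0.02,-0.16,0,0,0,0]]]'
```

```text
clock: 0.65
tcp_pos: [0.3441, 0.4682, 0.3146]
tool_rot: [[-0.991, 0.131, 0.001], [0.131, 0.991, -0.0], [-0.001, -0.0, -1.0]]
force: [1.1, -0.2, -0.5]
gripper_width: 0.0574
grasp_force: 0.0
clock: 1.15
tcp_pos: [0.452, 0.2535, 0.3139]
tool_rot: [[-0.99, 0.139, 0.001], [0.139, 0.99, -0.001], [-0.002, -0.001, -1.0]]
force: [0.3, 0.9, -0.2]
gripper_width: 0.0175
grasp_force: 0.0
clock: 1.65
tcp_pos: [0.4303, 0.0141, 0.3146]
tool_rot: [[-0.991, 0.136, 0.0], [0.136, 0.991, 0.0], [-0.0, 0.0, -1.0]]
force: [0.4, -0.3, 0.3]
gripper_width: 0.0004
grasp_force: 0.0
```

```bash
python3 -m inch '[[[0,0,-0.16,0,0,0,0],[0,0,-0.16,0,0,0,0],[0,0,-0.06,-0.1,0,0,0],[0,0,0,0,0,0,0],[0,0,0,0,0,0,0]]]'
python3 - <<'E'
from h import *
for n in("wrist","top","side"): grab(n,n+"1")
i=load('wrist1')['img'];cv2.imwrite('pics/w1.png',cv2.resize(i,(800,500))[:,:,::-1])
E
```

```text
clock: 2.15
tcp_pos: [0.4308, -0.0972, 0.2844]
tool_rot: [[-0.991, 0.136, -0.002], [0.136, 0.991, 0.001], [0.002, 0.001, -1.0]]
force: [0.3, 0.0, 0.7]
gripper_width: 0.0008
grasp_force: 0.0
```

View pics/w1.png

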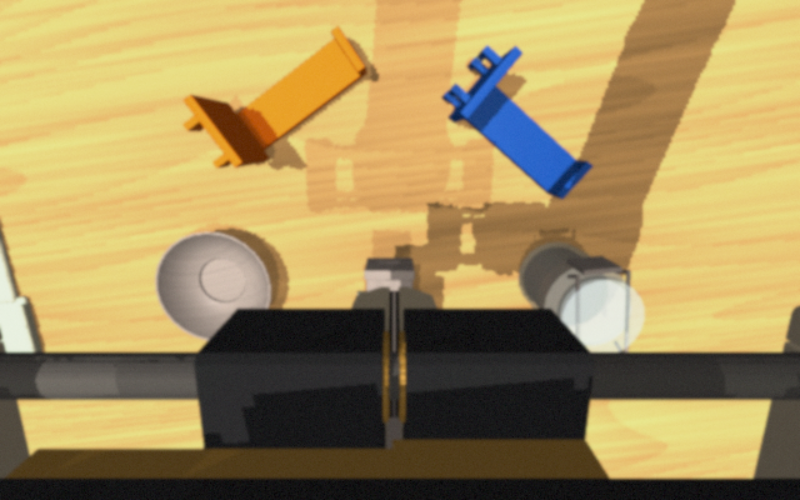

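Wrist view: dish at (213,285), jar at (600,310), and the look-alikes orange and blue above. The lip's front end sits centred at (390,262–290) next to the finger tips, so the tool is laterally close to the hanger's axis.

Run:
```python
from h import *
d=load('wrist1'); print(d['origin'])
for X,Y in((366,260),(413,260),(366,270),(413,270),(366,289)):
    print(X,Y,*[np.round(onz(d,X/1.25,Y/1.25,z),4)[:2] for z in(.075,.115)])
a=np.array([.990,-.139])
t=load('top1')['img'][150:240,310:410];s=load('side1')['img'][140:230,300:400]
cv2.imwrite('pics/c1.png',np.hstack([cv2.resize(x,(400,360),interpolation=cv2.INTER_CUBIC) for x in(t,s)])[:,:,::-1])
```

```text
[ 0.36450684 -0.08844079  0.45177627]
366 260 [ 0.4639 -0.1268] [ 0.4533 -0.1227]
413 260 [ 0.4695 -0.0856] [ 0.4584 -0.0859]
366 270 [ 0.473  -0.1281] [ 0.4615 -0.1239]
413 270 [ 0.4787 -0.0868] [ 0.4666 -0.0869]
366 289 [ 0.4906 -0.1308] [ 0.4772 -0.1263]
```

View pics/c1.png

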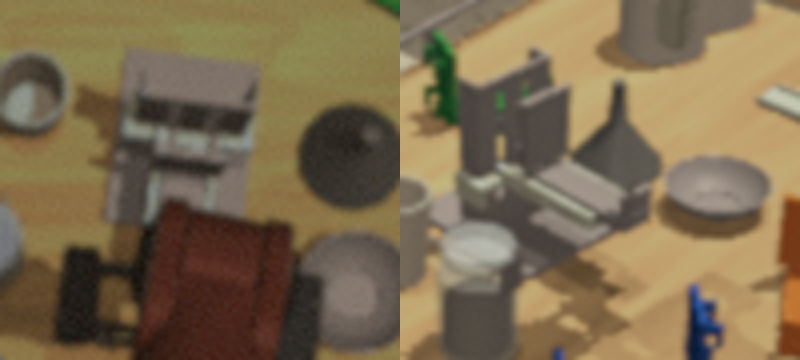

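Side crop: the hanger sits in the guides with its hooks short of the slots, and nothing has changed. The lip is at about (0.467,-0.108) with yaw -8°. I'll descend in front of it.

```bash
python3 -m inch '[[[0,0,-0.02,-0.158,0,0,0],[0,0,0,-0.158,0,0,0],[0,0,0,-0.158,0,0,0],[0,0,0,-0.158,0,0,0],[0,0,0,0,0,0,0]]]'
python3 -m inch '[[[0,0.02,-0.0028,0,0,0,0],[0,0.02,-0.0028,0,0,0,0],[0,0.02,-0.0028,0,0,0,0],[0,0.02,-0.0028,0,0,0,0],[0,0.0,0,0,0,0,0]]]'
```

```text
clock: 2.8
tcp_pos: [0.4279, -0.1017, 0.0908]
tool_rot: [[-0.991, 0.133, -0.012], [0.133, 0.991, 0.003], [0.012, 0.001, -1.0]]
force: [-1.7, 0.7, 0.5]
gripper_width: 0.0004
grasp_force: 0.0
clock: 3.3
tcp_pos: [0.4566, -0.1076, 0.0963]
tool_rot: [[-0.991, 0.135, 0.003], [0.135, 0.991, -0.001], [-0.003, -0.0, -1.0]]
force: [-0.1, 0.2, -0.6]
gripper_width: 0.0003
grasp_force: 0.0
```

```bash
python3 -m inch '[[[0,0.02,-0.0028,-0.01,0,0,0],[0,0.02,-0.0028,0,0,0,0],[0,0.02,-0.0028,0,0,0,0],[0,0,0,0,0,0,0],[0,0.0,0,0,0,0,0]]]'
```

```text
clock: 3.8
tcp_pos: [0.4731, -0.1098, 0.0917]
tool_rot: [[-0.991, 0.136, -0.0], [0.136, 0.991, 0.0], [0.0, -0.0, -1.0]]
force: [-0.0, 0.5, -1.7]
gripper_width: 0.0006
grasp_force: 0.6
```

```bash
python3 -m inch '[[[0,0.01,-0.0014,0,0,0,0],[0,0.01,-0.0014,0,0,0,0],[0,0.01,-0.0014,0,0,0,0],[0,0,0,0,0,0,0],[0,0.0,0,0,0,0,0]]]'
python3 - <<'E'
from h import *
grab('side','side2')
s=load('side2')['img'][140:230,300:400]
cv2.imwrite('pics/c2.png',cv2.resize(s,(640,576),interpolation=cv2.INTER_CUBIC)[:,:,::-1])
E
```

```text
clock: 4.3
tcp_pos: [0.4832, -0.1113, 0.0922]
tool_rot: [[-0.991, 0.135, 0.002], [0.135, 0.991, -0.001], [-0.002, -0.0, -1.0]]
force: [-0.1, -0.4, -1.3]
gripper_width: 0.0004
grasp_force: 0.1
```

View pics/c2.png

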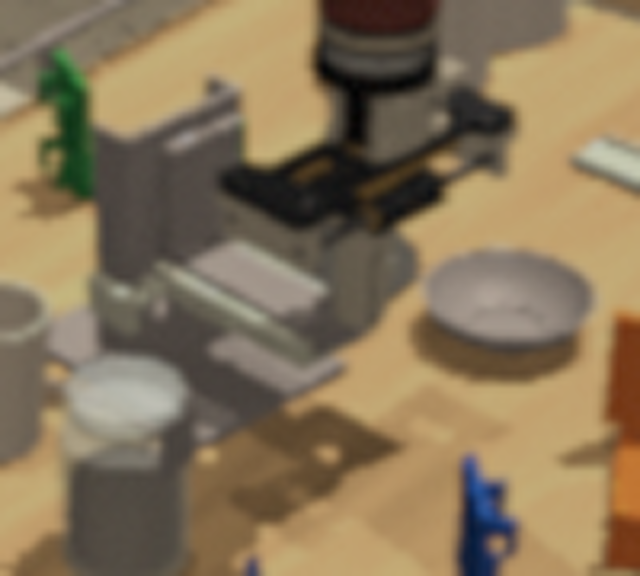

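The hanger has moved with the push: the back plate (215,140) is now close to the upright. I'll go on in small steps and watch the force.

```bash
python3 -m inch '[[[0,0.01,-0.0014,0,0,0,0],[0,0.01,-0.0014,0,0,0,0],[0,0.007,-0.001,0,0,0,0],[0,0,0,0,0,0,0],[0,0.0,0,0,0,0,0]]]'
```

```text
clock: 4.85
tcp_pos: [0.49, -0.1122, 0.092]
tool_rot: [[-0.991, 0.136, -0.0], [0.136, 0.991, 0.0], [0.0, -0.0, -1.0]]
force: [-4.3, 0.3, 2.9]
gripper_width: 0.0008
grasp_force: 1.7
```

```bash
python3 -m inch '[[[0,0.007,-0.001,0,0,0,0],[0,0,0,0,0,0,0],[0,0.007,-0.001,0,0,0,0],[0,0,0,0,0,0,0],[0,0.0,0,0,0,0,0]]]'
```

```text
clock: 5.35
tcp_pos: [0.4938, -0.1127, 0.0919]
tool_rot: [[-0.991, 0.136, -0.002], [0.136, 0.991, 0.0], [0.002, 0.0, -1.0]]
force: [-5.2, 1.0, 3.8]
gripper_width: 0.0005
grasp_force: 2.5
```

```bash
python3 -m inch '[[[0,0.007,-0.001,0,0,0,0],[0,0,0,0,0,0,0],[0,0.007,-0.001,0,0,0,0],[0,0,0,0,0,0,0],[0,0.0,0,0,0,0,0]]]'
python3 - <<'E'
from h import *
grab('side','side3');grab('top','top3')
s=load('side3')['img'][140:210,305:365]
t=load('top3')['img'][150:220,330:390]
cv2.imwrite('pics/c3.png',np.hstack([cv2.resize(x,(400,467),interpolation=cv2.INTER_CUBIC) for x in(s,t)])[:,:,::-1])
E
```

```text
clock: 5.85
tcp_pos: [0.4937, -0.1127, 0.0916]
tool_rot: [[-0.991, 0.136, -0.01], [0.136, 0.991, 0.002], [0.01, 0.001, -1.0]]
force: [-11.1, 2.6, 9.0]
gripper_width: 0.0007
grasp_force: 5.7
```

View pics/c3.png

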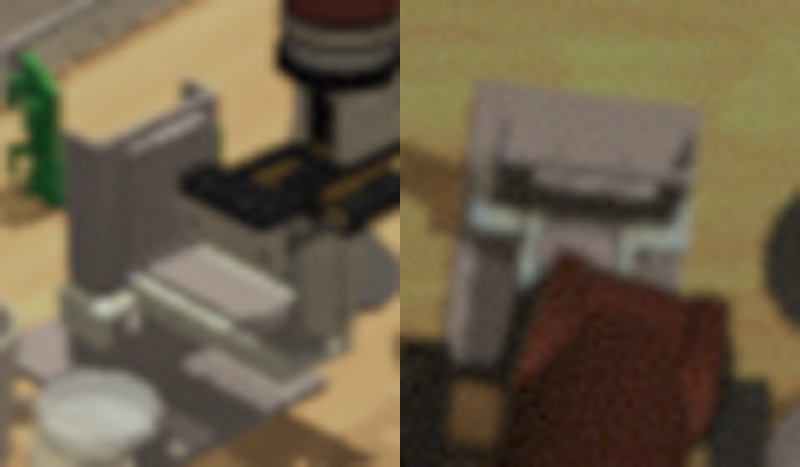

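Run:
```python
from h import *
d=load('top3')
for Y in (165,175,197,215): print(Y,onz(d,330+200/6.667,150+Y/6.667,.173))
g=cv2.cvtColor(d['img'],cv2.COLOR_RGB2GRAY)
print(g[168:186,356:366].mean(1).round())
for st,a in((0.631,0),(0.634,0),(.637,0)):
  for x in(0,-.008,-.016,-.024): print(st,x,proj(d,[st+x*.99,-.131+x*-.14,.173])[1].round(2), proj(d,[st,-.131,.18])[1].round(2))
```

```text
165 [ 0.63854843 -0.13266221  0.173     ]
175 [ 0.63324171 -0.13252549  0.173     ]
197 [ 0.62158891 -0.13222528  0.173     ]
215 [ 0.6120772  -0.13198024  0.173     ]
[118. 118. 119. 117. 117. 117. 112. 102. 101. 106.  95.  68.  45.  41.
  51.  74.  98. 112.]
0.631 0 176.89 176.45
0.631 -0.008 179.13 176.45
0.631 -0.016 181.38 176.45
0.631 -0.024 183.64 176.45
0.634 0 176.04 175.6
0.634 -0.008 178.28 175.6
0.634 -0.016 180.53 175.6
0.634 -0.024 182.78 175.6
0.637 0 175.19 174.75
0.637 -0.008 177.43 174.75
0.637 -0.016 179.68 174.75
0.637 -0.024 181.93 174.75
```

Pushing stopped at TCP x 0.494 as the force rose to 11 N. In the top view the plate's top merges with the sheet's top with no dark gap, so the hanger is seated against the stand. Next: back off, rise and move over the press place.

```bash
python3 -m inch '[[[0,-0.05,0.007,0,0,0,0],[0,-0.05,0.007,0,0,0,0],[0,0,0,0.1,0,0,0],[0,0,0,0.1,0,0,0],[0,0,0,0,0,0,0]]]'
python3 -m inch '[[[0,0.11,-0.015,0,0,0,0],[0,0.11,-0.015,0,0,0,0],[0,0.11,-0.015,0,0,0,0],[0,0,0,-0.05,0,0,0],[0,0,0,0,0,0,0]]]'
```

```text
clock: 6.45
tcp_pos: [0.474, -0.1105, 0.1559]
tool_rot: [[-0.991, 0.136, 0.014], [0.136, 0.991, -0.003], [-0.014, -0.001, -1.0]]
force: [0.2, -0.6, 0.3]
gripper_width: 0.0009
grasp_force: 0.0
clock: 6.95
tcp_pos: [0.5683, -0.1225, 0.1347]
tool_rot: [[-0.991, 0.135, -0.001], [0.135, 0.991, 0.0], [0.001, -0.0, -1.0]]
force: [-1.0, -0.1, 1.0]
gripper_width: 0.0003
grasp_force: 0.0
```

```bash
python3 -m inch '[[[0,0,0,-0.05,0,0,0],[0,0,0,-0.05,0,0,0],[0,0,0,-0.03,0,0,0],[0,0,0,-0.015,0,0,0],[0,0,0,0,0,0,0]]]'
python3 -m inch '[[[0,0,0,-0.01,0,0,0],[0,0,0,-0.01,0,0,0],[0,0,0,0,0,0,0],[0,0,0,0,0,0,0],[0,0,0,0,0,0,0]]]'
```

```text
clock: 7.45
tcp_pos: [0.5675, -0.1228, 0.0932]
tool_rot: [[-0.991, 0.136, -0.0], [0.136, 0.991, 0.0], [0.0, -0.0, -1.0]]
force: [0.0, -0.2, 0.1]
gripper_width: 0.0006
grasp_force: 0.0
clock: 7.95
tcp_pos: [0.5683, -0.1229, 0.0881]
tool_rot: [[-0.991, 0.136, 0.002], [0.136, 0.991, -0.0], [-0.002, -0.0, -1.0]]
force: [0.9, -0.2, 3.9]
gripper_width: 0.0005
grasp_force: 1.7
```

```bash
python3 -m inch '[[[0,0,0,-0.01,0,0,0],[0,0,0,-0.01,0,0,0],[0,0,0,-0.01,0,0,0],[0,0,0,0,0,0,0],[0,0,0,0,0,0,0]]]'
```

```text
clock: 8.45
tcp_pos: [0.5683, -0.123, 0.0792]
tool_rot: [[-0.991, 0.136, 0.002], [0.136, 0.991, -0.0], [-0.002, -0.0, -1.0]]
force: [-0.4, 0.1, 5.1]
gripper_width: 0.0004
grasp_force: 2.7
```

```bash
python3 -m inch '[[[0,0,0,-0.007,0,0,0],[0,0,0,-0.007,0,0,0],[0,0,0,-0.007,0,0,0],[0,0,0,0,0,0,0],[0,0,0,0,0,0,0]]]'
```

```text
clock: 8.95
tcp_pos: [0.5683, -0.1229, 0.0728]
tool_rot: [[-0.991, 0.136, 0.002], [0.136, 0.991, -0.0], [-0.002, -0.0, -1.0]]
force: [-0.4, -0.1, 5.9]
gripper_width: 0.0004
grasp_force: 2.5
```

Descending freely at about 6 N; I'll press on to the stop.

```bash
python3 -m inch '[[[0,0,0,-0.005,0,0,0],[0,0,0,-0.005,0,0,0],[0,0,0,0,0,0,0],[0,0,0,0,0,0,0],[0,0,0,0,0,0,0]]]'
```

```text
clock: 9.45
tcp_pos: [0.5684, -0.123, 0.072]
tool_rot: [[-0.991, 0.136, 0.002], [0.136, 0.991, -0.0], [-0.002, 0.0, -1.0]]
force: [-3.1, 2.1, 17.9]
gripper_width: 0.0003
grasp_force: 8.6
```

```bash
python3 -m inch '[[[0,0,0,-0.005,0,0,0],[0,0,0,-0.005,0,0,0],[0,0,0,0,0,0,0],[0,0,0,0,0,0,0],[0,0,0,0,0,0,0]]]'
```

```text
clock: 9.95
tcp_pos: [0.5684, -0.123, 0.0713]
tool_rot: [[-0.991, 0.136, 0.003], [0.136, 0.991, 0.0], [-0.003, 0.001, -1.0]]
force: [-7.9, 2.0, 30.5]
gripper_width: 0.0001
grasp_force: 15.2
```

Hard stop at z 0.072, which is home. I'll lift off, clear the stand and look.

```bash
python3 -m inch '[[[0,0,0,0.02,0,0,0],[0,0,0,0.05,0,0,0],[0,0,0,0.15,0,0,0],[0,0,0,0.15,0,0,0],[0,0,0,0.15,0,0,0]]]'
python3 -m inch '[[[0,-0.12,0,0.1,0,0,0],[0,-0.12,0,0.1,0,0,0],[0,-0.12,0,0.0,0,0,0],[0,-0.1,0,0,0,0,0],[0,0,0,0,0,0,0]]]'
python3 - <<'E'
from h import *
grab('side','side4');grab('top','top4')
s=load('side4')['img'][145:235,300:390]
t=load('top4')['img'][150:240,310:400]
cv2.imwrite('pics/c4.png',np.hstack([cv2.resize(x,(400,400),interpolation=cv2.INTER_CUBIC) for x in(s,t)])[:,:,::-1])
E
```

```text
clock: 10.45
tcp_pos: [0.5666, -0.1225, 0.2228]
tool_rot: [[-0.991, 0.136, -0.003], [0.136, 0.991, 0.0], [0.003, 0.0, -1.0]]
force: [0.8, -0.0, 0.6]
gripper_width: 0.0007
grasp_force: 0.0
clock: 10.95
tcp_pos: [0.425, -0.1229, 0.2819]
tool_rot: [[-0.99, 0.138, -0.004], [0.138, 0.99, 0.001], [0.004, 0.001, -1.0]]
force: [0.1, 0.0, 0.6]
gripper_width: 0.0003
grasp_force: 0.0
```

View pics/c4.png

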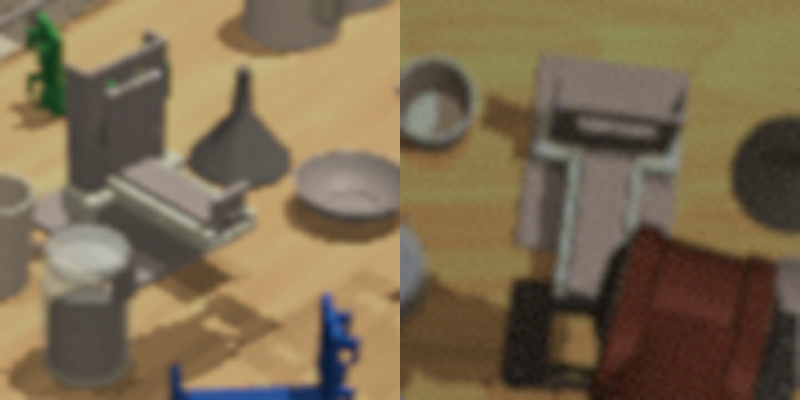

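The hanger hangs flush and level, with the back plate (135,85) lowered against the upright and the saddle down. The bystanders are where they were, and the gripper is clear of everything.

```bash
python3 -c "
from rig import manip
print(manip.job_done())"
```

```text
the job is handed in; nothing more can be done
None
```

I handed the job in with the hanger pushed back against the stand and pressed down to a hard stop at about 17 mm (home); the last pictures show it flush and level, with nothing else in view disturbed, but no verdict came back.

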